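# Sort the spring hold-downs by stiffness

## Robot

A 6-joint arm with a two-finger parallel gripper is mounted at the origin on the work surface. World frame = base frame: x ahead of the robot, y to its left, z up, the work surface at z = 0. Lengths are in m, angles in degrees, forces in N, time in s.
With the tool pointing down it reaches from about 0.325 to 0.9 m from the base axis. Payload 6.1 kg.
Tool frame: the origin (TCP) lies where the fingers leave the gripper's body, on its centre line; the fingertips stand 73 mm ahead of it and the grasp point (between the pads) lies 54 mm ahead of it; z points along the fingers, y is the line along which they close (so a half turn about z gives the same grasp; the last joint's range is limited). The gripper opens to 85 mm and grips with 20 to 120 N. Pads are 22 mm wide; open, the fingers measure 114 mm over their backs; the gripper's body (76 mm by 85 mm) begins 54 mm behind the grasp point. The pads swing forward as they close: fully open they stand 13 mm farther back than shut.
Start: joints at [66.515, 12.628, 87.462, -0, 79.91, -7.225], TCP at [0.175, 0.6, 0.304] pointing down, gripper open.
Joint ranges: [-170.65, 170.65], [-52.31, 119.04], [5.05, 147.46], [-71.25, 251.25], [11.57, 151.72], [-153.62, 153.62]. Speed limits (degrees/s): [147.25, 147.25, 172.46, 180, 180, 180].

## Interface

Orientations are given as a 3x3 rotation matrix whose columns are the frame's x, y, z axes.
In Python, from workcell import manip gives the robot as it stands.
- The arm moves only by the shell command python3 -m jog 'ROWS'. ROWS is JSON, a list of rows, each a list of 7 numbers: the opening, from 0 (shut) to 1 (fully open), then the shift along the tool's x, y, z in mm, then the turn, a rotation vector about the tool's x, y, z in units of 6 degrees (1.0 is 6 degrees). A call has 1 to 8 rows; each row is the pose to reach, as a shift and turn from the pose commanded when the call began, along the tool's axes at that moment; what a row does not reach only later rows make up. A row lasts 1/8 s, in which the tool goes at most 62.5 mm and 10.7 degrees, less where a joint would pass 70% of its speed; a pose out of reach is approached as far as the arm can. A call with a gripper value outside its range is refused whole. The fingers move at their own pace and stop on an object; the grip force is fixed at half the most. Time passes only in rows, so rows that repeat a pose let the fingers close. It gives the time, the measured TCP pose, the force, the opening and the grip force at its end, in the units of the state.
- manip.read_state(): the state, without advancing time (a new reading comes with each control period).
- manip.capture(name): name is "side" or "top" or "wrist"; returns (picture, depth): 420x560x3 uint8, red, green, blue; 420x560 float32, m along the optical axis (not along the pixel's ray), 0 where there is no reading.
- manip.calibration(name): a dict with "fx", "fy", "cx", "cy" (pixels), "R" (3x3) and "t" (3): a world point X has camera coordinates R X + t. Camera axes: x right, y down, z forward; pixel columns grow to the right and rows downward; lengths in m; the calibration is good to about 2 mm. A picture is of the moment at which its call begins: read the wrist's pose just before it. calibration takes no time and is no camera call; for the wrist camera it gives the pose at the moment of the call.
- manip.close_job(): hands the job in; it is judged then, once.
Trained networks look in the newest picture that a camera, given by its name, has taken for a name from the list of things; names that differ only in an ending like _2 or _b are one class to them, and where a whole thing is asked for, a point or a joint stands for the part that bears it (a point fixed in the world has none). Each returns a list of dicts, best first, with "confidence" (0 to 1); they miss things now and then, are a little off and sometimes report something else, mostly with a low value. They report only what shows in the picture. A call takes as long as a camera call.
- manip.boxes_of(camera, label): "pixel" ([column, row] in pixels, amid what is visible of it).
The state is a dict: "time": time; "q": joint angles; "joint_velocities": joint speeds; "joint_efforts": joint torques, N m; "tool_pos": TCP position; "tcp_rot": TCP orientation; "contact_force": force on the tool from outside, world axes, zero at the start; "ft_torque": the same for the moment, N m; "gripper_width": finger opening in m; "gripper_force": force on a finger pad.
Only numpy, scipy, OpenCV 4.12 (cv2) and the standard library are available. Lean on these libraries where they do the work, as an engineer would, in place of code of your own. Each camera call takes 0.05 s, during which the arm holds its last target. There are 200 camera calls.

## Task

Press the yellow buttons of the three spring hold-downs to feel which springs are stiff and which are weak. Slide each stiff one along its rail until it is wholly inside the bay with the red floor, and each weak one wholly inside the bay with the green floor; leave the solder spool, flux bottle and brush where they are.

Things in the scene. Friction and masses are not known exactly. Their poses are not given: they have to be found in the camera images.
- board: Fixed plywood board 360 (x) x 520 (y) x 12 mm; origin: centre of its underside. Three rails run across it along y. At each y end is a bay fenced on three sides by laths (12 mm wide, standing 22 mm above the board), open towards the middle. Board frame: bay mouth at |y| = 120 mm, end wall's inner face at 245 mm, side walls' inner faces at x = -150 and +150 mm.
- red_mat: Fixed red sheet, 290 (x) x 120 (y) x 1 mm: floor of the bay for STIFF hold-downs, at either y end of the board. Origin at the centre of the bay's floor (182.5 mm from the board's centre along board y), axes parallel to the board's.
- green_mat: Fixed green sheet of the same size: floor of the other bay, for WEAK hold-downs. Origin at the centre of that bay's floor.
- rail_1: Fixed aluminium rail, 22 mm wide, 3 mm high, along board y into both bays. Origin on the board's top (rail's middle), where the axis of the spring hold-down riding on it stands at the start. Hold-down: round steel base 70 mm across, its top 32 mm above this origin, with a yellow button 40 mm across whose top is 66 mm above this origin. It slides along the rail only (3 to 4 N) and cannot be lifted.
- rail_2: Fixed aluminium rail, 22 mm wide, 3 mm high, along board y into both bays. Origin on the board's top (rail's middle), where the axis of the spring hold-down riding on it stands at the start. Hold-down: round steel base 70 mm across, its top 32 mm above this origin, with a yellow button 40 mm across whose top is 66 mm above this origin. It slides along the rail only (3 to 4 N) and cannot be lifted.
- rail_3: Fixed aluminium rail, 22 mm wide, 3 mm high, along board y into both bays. Origin on the board's top (rail's middle), where the axis of the spring hold-down riding on it stands at the start. Hold-down: round steel base 70 mm across, its top 32 mm above this origin, with a yellow button 40 mm across whose top is 66 mm above this origin. It slides along the rail only (3 to 4 N) and cannot be lifted.
- slide_a (a joint): Travel of hold-down a along its rail, m: 0 = start, in the middle; + towards the board's +y end; -0.208 to 0.208. It stays where it is left. Which rail carries a, b or c changes each time and they look alike.
- button_a (a joint): How far the button of hold-down a is pressed, m: 0 = up, 0.014 = fully down; springs back. Each is stiff or weak, unseen; there is at least one of each. Weak: starts to move at about 1.5 N, fully down at 4.5 N. Stiff: starts at about 6 N, fully down at 16 N.
- slide_b (a joint): Travel of hold-down b along its rail, m: 0 = start, in the middle; + towards the board's +y end; -0.208 to 0.208. It stays where it is left. Which rail carries a, b or c changes each time and they look alike.
- button_b (a joint): How far the button of hold-down b is pressed, m: 0 = up, 0.014 = fully down; springs back. Each is stiff or weak, unseen; there is at least one of each. Weak: starts to move at about 1.5 N, fully down at 4.5 N. Stiff: starts at about 6 N, fully down at 16 N.
- slide_c (a joint): Travel of hold-down c along its rail, m: 0 = start, in the middle; + towards the board's +y end; -0.208 to 0.208. It stays where it is left. Which rail carries a, b or c changes each time and they look alike.
- button_c (a joint): How far the button of hold-down c is pressed, m: 0 = up, 0.014 = fully down; springs back. Each is stiff or weak, unseen; there is at least one of each. Weak: starts to move at about 1.5 N, fully down at 4.5 N. Stiff: starts at about 6 N, fully down at 16 N.
- spool: Bystander: aluminium solder spool standing left of the board (+y), 60 mm diameter, 55 mm high; origin at the centre of its underside.
- flux: Bystander: amber flux bottle standing right of the board (-y), 56 mm diameter, 130 mm high; origin at the centre of its underside.
- brush: Bystander: flux brush, 160 mm long, lying right of the board (-y), nearer the robot than the bottle; handle towards its -x.

How it is judged:
By the outcome, as a careful person would: the job done as asked, in the order asked, and still so for the second after the job is handed in, with the robot touching nothing.
It also fails if it takes over 59 s, if anything falls off the work surface, if the arm or the gripper's body presses on something with over 40 N, if the wrist force passes 120 N, or if a joint passes its speed limit or range.

## Working session

There is one attempt and no reset: what is moved stays moved. The work goes in short steps, Python scripts to look and compute and a shell command to move; the robot and the scene stay as the last step left them, time stands still between calls to the robot, and variables do not carry over. Pictures are saved under pics/ and viewed, at most 10 in all, crops included, and the job is handed in when it is done.

```bash
mkdir -p pics; python3 - <<'E'
from workcell import manip
import cv2,numpy as np
s=manip.read_state();print(s)
for n in("top","side"):
    im,d=manip.capture(n);cv2.imwrite(f"pics/{n}0.png",im[:,:,::-1]);np.savez(f"{n}0.npz",im=im,d=d)
    c=manip.calibration(n);print(n,c)
    for l in("button_a","spool","flux","brush","board","red_mat","green_mat","slide_a","rail_1"):
        print(l,[(b["pixel"],round(b["confidence"],2)) for b in manip.boxes_of(n,l)][:4])
E
```

```text
{'time': 0.0, 'q': array([ 6.65155613e+01,  1.26760775e+01,  8.75251178e+01, -8.00641900e-04,
        7.99092997e+01, -7.22547911e+00]), 'joint_velocities': array([ 0.04239104, -0.06672464,  0.03704231, -0.02221985,  0.17538887,
        0.07836086]), 'joint_efforts': array([ 1.11591551e-03, -4.96901858e+01, -3.89395773e+01, -7.04497734e-05,
        1.10633692e-02,  4.20601145e-05]), 'tool_pos': array([0.17481598, 0.59957865, 0.30279604]), 'tcp_rot': array([[-9.60006687e-01,  2.79976051e-01, -7.55889118e-04],
       [ 2.79976978e-01,  9.60005075e-01, -1.77424160e-03],
       [ 2.28912232e-04, -1.91491535e-03, -9.99998140e-01]]), 'contact_force': array([-0.33325835, -0.35821351,  0.05365491]), 'ft_torque': array([ 0.02692043, -0.00389854, -0.05301139]), 'gripper_force': 0.0, 'gripper_width': 0.08527370846128697}
top {'fx': 391.31681322891217, 'fy': 391.31681322891217, 'cx': 278.6027990336493, 'cy': 208.1480609203649, 'R': array([[ 0.01603117, -0.99961218, -0.02277051],
       [-0.99502941, -0.01371088, -0.09863308],
       [ 0.09828262,  0.02423853, -0.99486332]]), 't': array([0.009267
[... 674 characters left out ...]
0802654, -0.01374002],
       [-0.17987709, -0.51821812, -0.83611854],
       [ 0.25042638,  0.79785314, -0.54837669]]), 't': array([-0.51498754,  0.16797927,  0.86548984])}
button_a [([238.8, 217.3], 0.69), ([279.4, 210.5], 0.65), ([291.4, 252.5], 0.46), ([317.2, 201.1], 0.45)]
spool [([239.4, 160.8], 0.77), ([255.7, 197.4], 0.23)]
flux [([383.7, 367.9], 0.59)]
brush [([297.8, 398.8], 0.97), ([276.9, 222.9], 0.6)]
board [([283.2, 249.7], 0.96)]
red_mat [([296.4, 275.8], 0.74)]
green_mat [([266.9, 193.7], 0.85)]
slide_a [([316.5, 217.5], 0.97), ([277.6, 220.7], 0.9), ([240.4, 228.2], 0.55), ([385.0, 366.1], 0.3)]
rail_1 [([247.8, 259.6], 0.96), ([289.0, 251.4], 0.93), ([332.0, 243.9], 0.74)]
```

View pics/top0.png

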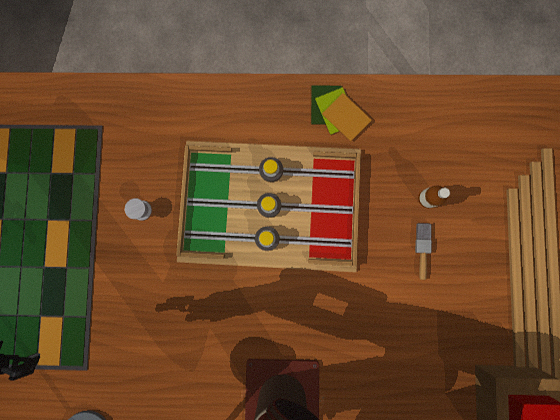

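View pics/side0.png

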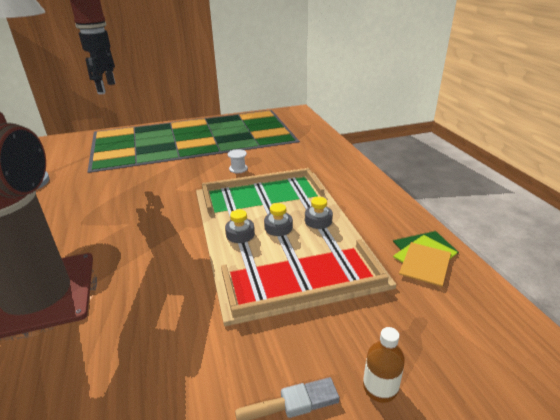

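The top view shows the green bay on the left (+y, about (208,205)) and the red bay on the right (-y, about (332,210)). The buttons are at about (270,168), (268,205) and (267,238). In the side view the buttons are at about (239,217), (279,211) and (318,203). The bystanders stand clear of the board.

```bash
cat > h.py <<'E'
import numpy as np,cv2
def blobs(im,lo,hi,amin,roi):
    h=cv2.cvtColor(im,cv2.COLOR_RGB2HSV);m=cv2.inRange(h,np.array(lo),np.array(hi))
    k=np.zeros_like(m);x0,y0,x1,y1=roi;k[y0:y1,x0:x1]=m[y0:y1,x0:x1]
    n,l,s,c=cv2.connectedComponentsWithStats(k)
    return [(c[i],s[i,4],l==i) for i in range(1,n) if s[i,4]>=amin]
def world(c,u,v,z):
    p=np.stack([(u-c["cx"])/c["fx"]*z,(v-c["cy"])/c["fy"]*z,z],-1)
    return (p-c["t"])@c["R"]
def tri(cs,ps):
    A=[]
    for c,p in zip(cs,ps):
        K=np.array([[c["fx"],0,c["cx"]],[0,c["fy"],c["cy"]],[0,0,1]]);A.append(K@np.c_[c["R"],c["t"]])
    X=cv2.triangulatePoints(A[0],A[1],np.array(ps[0],float),np.array(ps[1],float)).ravel()
    return X[:3]/X[3]
E
python3 - <<'E'
from workcell import manip
from h import *
np.set_printoptions(precision=4,suppress=True)
cs={n:manip.calibration(n) for n in("top","side")}
roi={"top":(180,140,362,272),"side":(195,165,390,315)}
Y={}
for n in cs:
    f=np.load(n+"0.npz");im,d=f["im"],f["d"];c=cs[n]
    for nm,lo,hi,a in(("yel",(22,150,120),(32,255,255),25),("red",(0,200,80),(4,255,255),60),("grn",(45,150,50),(75,255,255),60)):
        b=blobs(im,lo,hi,a,roi[n])
        M=np.zeros(d.shape,bool)
        for cc,ar,m in b:
            v,u=np.nonzero(m&(d>0));W=world(c,u,v,d[v,u])
            top=W[W[:,2]>np.percentile(W[:,2],60)]
            print(n,nm,cc,ar,np.median(W,0),"top",top.mean(0), np.ptp(W[:,:2],axis=0))
            M|=m
            if nm=="yel":Y.setdefault(n,[]).append((cc,W))
        if nm!="yel":
            v,u=np.nonzero(M&(d>0));W=world(c,u,v,d[v,u])
            r=cv2.minAreaRect(W[:,:2].astype(np.float32)*1000);print(n,nm,"rect mm",r)
t=sorted(Y["top"],key=lambda q:q[0][1]);s=sorted(Y["side"],key=lambda q:-q[0][0])
for a,b in zip(t,s):print("tri",tri([cs["top"],cs["side"]],[a[0],b[0]]))
E
```

```text
top yel [269.9539 166.2105] 152 [0.6429 0.0418 0.0783] top [0.6429 0.0423 0.0799] [0.0483 0.0336]
top yel [267.8065 203.2065] 155 [0.5389 0.0455 0.0784] top [0.537  0.0473 0.0805] [0.0404 0.0364]
top yel [265.8846 237.7756] 156 [0.443  0.0493 0.0779] top [0.444  0.0509 0.0796] [0.0367 0.0383]
top red [333.2199 164.1309] 382 [ 0.6644 -0.1408  0.0131] top [ 0.6646 -0.1405  0.0153] [0.0317 0.1177]
top red [332.2969 190.9371] 1081 [ 0.5842 -0.1381  0.0133] top [ 0.5833 -0.1383  0.0154] [0.0821 0.12  ]
top red [330.9368 225.1133] 997 [ 0.4848 -0.1353  0.013 ] top [ 0.4838 -0.134   0.0151] [0.074  0.1198]
top red [329.9287 251.8386] 477 [ 0.4072 -0.1325  0.0132] top [ 0.4076 -0.1288  0.0153] [0.036  0.1184]
top red rect mm ((535.4755859375, -137.09605407714844), (119.5660400390625, 289.56402587890625), 87.81185913085938)
top grn [210.9191 158.2362] 309 [0.6784 0.2204 0.0132] top [0.6782 0.2186 0.0151] [0.0313 0.1176]
top grn [210.9174 184.741 ] 884 [0.598  0.2184 0.0132] top [0.5981 0.2169 0.0152] [0.0813 0.1168]
top grn [208.5503 218.6339] 825 [0.4976 0.2218 0.0133] top [0.4979 0.2207 0.0
[... 967 characters left out ...]
ct mm ((535.44775390625, -130.12452697753906), (99.47743225097656, 287.3137512207031), 88.08341979980469)
side grn [306.2025 187.1203] 158 [0.6772 0.2153 0.0134] top [0.6763 0.2108 0.0145] [0.0263 0.1095]
side grn [279.6877 191.1225] 506 [0.5982 0.2197 0.0134] top [0.5966 0.22   0.0145] [0.0783 0.1104]
side grn [245.1019 196.4033] 481 [0.4981 0.2233 0.0134] top [0.4943 0.2249 0.0147] [0.0704 0.1131]
side grn [217.7    200.5909] 220 [0.4215 0.2272 0.0134] top [0.4217 0.2258 0.0146] [0.0327 0.1121]
side grn rect mm ((548.544677734375, 224.71124267578125), (113.27413177490234, 284.8104248046875), 88.04711151123047)
tri [0.6444 0.0422 0.0701]
tri [0.5396 0.0463 0.0701]
tri [0.444  0.0498 0.0697]
```

```bash
cat > go.py <<'E'
# usage: go.py x y z (tcp, m): prints shift mm and turn units to reach it with tool y along board y
import sys,numpy as np
from workcell import manip
from scipy.spatial.transform import Rotation as Ro
s=manip.read_state();R=s["tcp_rot"]
yb=np.array([.037,.9993,0]);yb/=np.linalg.norm(yb);z=np.array([0,0,-1.]);T=np.c_[np.cross(yb,z),yb,z]
print("t",s["time"],"pos",s["tool_pos"].round(4),"F",s["contact_force"].round(2))
print("rot",(np.degrees(Ro.from_matrix(R.T@T).as_rotvec())/6).round(2))
a=list(map(float,sys.argv[1:]))
for i in range(0,len(a),3):print("shift",((np.array(a[i:i+3])-s["tool_pos"])@R*1000).round(1))
E
python3 go.py .4435 .0495 .17
```

```text
t 1.0 pos [0.175  0.6    0.3039] F [ 0.21 -0.23  0.22]
rot [ 0.    0.   -2.36]
shift [-411.9 -453.3  133.9]
```

```bash
python3 -m jog '[[0,-51,-57,17,0,0,-0.6],[0,-103,-113,34,0,0,-1.2],[0,-154,-170,50,0,0,-1.8],[0,-206,-227,67,0,0,-2.36],[0,-257,-283,84,0,0,-2.36],[0,-309,-340,100,0,0,-2.36],[0,-360,-397,117,0,0,-2.36],[0,-412,-453,134,0,0,-2.36]]'; python3 go.py .4435 .0495 .17
```

```text
time: 2.0
tool_pos: [0.3898, 0.1592, 0.1973]
tcp_rot: [[-0.999, 0.036, 0.002], [0.036, 0.999, 0.0], [-0.002, 0.0, -1.0]]
contact_force: [0.7, 0.2, -0.2]
gripper_width: -0.0002
gripper_force: 0.0
t 2.0 pos [0.3898 0.1592 0.1973] F [ 0.7   0.25 -0.17]
rot [0.   0.02 0.01]
shift [ -57.6 -107.7   27.4]
```

```bash
python3 -m jog '[[0,-29,-54,14,0,0,0],[0,-58,-108,27,0,0,0],[0,-58,-108,27,0,0,0],[0,-58,-108,27,0,0,0]]'; python3 go.py .4435 .0495 .157 .4435 .0495 .144
```

```text
time: 2.5
tool_pos: [0.4429, 0.0508, 0.1701]
tcp_rot: [[-0.999, 0.038, -0.001], [0.038, 0.999, 0.0], [0.001, 0.0, -1.0]]
contact_force: [-1.2, 0.7, -0.8]
gripper_width: -0.0
gripper_force: 0.0
t 2.5 pos [0.4429 0.0508 0.1701] F [-1.19  0.73 -0.78]
rot [ 0.   -0.01 -0.01]
shift [-0.7 -1.3 13.1]
shift [-0.7 -1.3 26.1]
```

```bash
python3 -m jog '[[0,0,0,10,0,0,0],[0,-1,-1,18,0,0,0],[0,-1,-1,22,0,0,0],[0,-1,-1,25,0,0,0],[0,-1,-1,27,0,0,0],[0,-1,-1,27,0,0,0],[0,-1,-1,27,0,0,0]]'; python3 -c "
from workcell import manip
for i in range(3):
    print(manip.read_state()['contact_force'],manip.read_state()['tool_pos']);manip.capture('wrist')"
```

```text
time: 3.38
tool_pos: [0.4441, 0.0498, 0.1433]
tcp_rot: [[-0.999, 0.037, 0.0], [0.037, 0.999, 0.0], [-0.0, 0.0, -1.0]]
contact_force: [-0.2, 1.0, 3.6]
gripper_width: -0.0001
gripper_force: 1.4
[-0.22022659  0.96609444  3.64884244] [0.44413785 0.04983648 0.14333165]
[-0.795047    2.11261333  1.96867464] [0.44414855 0.04981832 0.14333348]
[-1.32194238  1.81240969  2.04565794] [0.44414965 0.04984173 0.1433229 ]
```

```bash
python3 -m jog '[[0,0,0,2,0,0,0],[0,0,0,4,0,0,0],[0,0,0,4,0,0,0]]'; python3 -m jog '[[0,0,0,0,0,0,0]]'|grep force;python3 -m jog '[[0,0,0,-15,0,0,0],[0,0,0,-31,0,0,0],[0,0,0,-31,0,0,0]]';python3 go.py .539 .0455 .17
```

```text
time: 3.9
tool_pos: [0.4442, 0.0498, 0.1391]
tcp_rot: [[-0.999, 0.037, 0.0], [0.037, 0.999, -0.0], [-0.0, -0.0, -1.0]]
contact_force: [0.3, 1.2, 4.2]
gripper_width: 0.0002
gripper_force: 1.8
contact_force: [0.2, 1.5, 3.2]
gripper_force: 1.8
time: 4.4
tool_pos: [0.4451, 0.0497, 0.1721]
tcp_rot: [[-0.999, 0.037, 0.004], [0.037, 0.999, -0.0], [-0.004, -0.0, -1.0]]
contact_force: [-0.1, -0.3, -0.3]
gripper_width: -0.0002
gripper_force: 0.0
t 4.4 pos [0.4451 0.0497 0.1721] F [-0.07 -0.28 -0.34]
rot [-0.    0.03  0.  ]
shift [-93.9  -0.8   2.4]
```

Rail 1 (nearest the robot) is weak: about 3–4 N at roughly 11 mm of travel. Next is the middle one.

```bash
python3 -m jog '[[0,-47,0,2,0,0,0],[0,-94,-1,2,0,0,0],[0,-94,-1,10,0,0,0],[0,-94,-1,18,0,0,0],[0,-94,-1,23,0,0,0],[0,-94,-1,27,0,0,0],[0,-94,-1,29,0,0,0],[0,-94,-1,29,0,0,0]]'; python3 -m jog '[[0,0,0,2,0,0,0],[0,0,0,2,0,0,0]]'; python3 -m jog '[[0,0,0,-15,0,0,0],[0,0,0,-29,0,0,0],[0,0,0,-29,0,0,0]]'|head -1; python3 go.py .6435 .042 .17
```

```text
time: 5.4
tool_pos: [0.5376, 0.0455, 0.1412]
tcp_rot: [[-0.999, 0.037, -0.0], [0.037, 0.999, 0.0], [0.0, 0.0, -1.0]]
contact_force: [-2.5, 0.7, 3.1]
gripper_width: -0.0003
gripper_force: 1.6
time: 5.65
tool_pos: [0.5381, 0.0454, 0.1393]
tcp_rot: [[-0.999, 0.037, 0.001], [0.037, 0.999, 0.0], [-0.001, 0.0, -1.0]]
contact_force: [-2.2, 0.6, 3.0]
gripper_width: -0.0002
gripper_force: 1.8
time: 6.02
t 6.025 pos [0.5392 0.0453 0.1702] F [ 0.68 -0.03 -0.67]
rot [-0.    0.04  0.  ]
shift [-104.4    0.5    0.6]
```

Rail 2 is weak as well (about 3 N at the same depth). The far one should then be stiff, so I'll press it too.

```bash
python3 -m jog '[[0,-52,0,0,0,0,0],[0,-104,0,0,0,0,0],[0,-104,0,8,0,0,0],[0,-104,0,16,0,0,0],[0,-104,0,21,0,0,0],[0,-104,0,25,0,0,0],[0,-104,0,29,0,0,0],[0,-104,0,29,0,0,0]]'; python3 -m jog '[[0,0,0,2,0,0,0],[0,0,0,2,0,0,0]]'; python3 -m jog '[[0,0,0,-15,0,0,0],[0,0,0,-31,0,0,0],[0.6,0,0,-31,0,0,0],[0.6,0,0,-31,0,0,0],[0.6,0,0,-31,0,0,0]]'; python3 go.py .6435 .042 .17  .6435 .042 .126
```

```text
time: 7.02
tool_pos: [0.6409, 0.0417, 0.141]
tcp_rot: [[-0.999, 0.036, -0.0], [0.036, 0.999, -0.0], [0.0, -0.0, -1.0]]
contact_force: [-4.7, -0.2, 13.8]
gripper_width: 0.0002
gripper_force: 6.3
time: 7.28
tool_pos: [0.6409, 0.0417, 0.1394]
tcp_rot: [[-0.999, 0.036, -0.0], [0.036, 0.999, -0.0], [0.0, -0.0, -1.0]]
contact_force: [-5.4, 0.8, 13.4]
gripper_width: 0.0
gripper_force: 6.8
time: 7.9
tool_pos: [0.6412, 0.0417, 0.167]
tcp_rot: [[-0.999, 0.037, -0.002], [0.037, 0.999, 0.0], [0.002, 0.0, -1.0]]
contact_force: [0.0, -0.5, 0.4]
gripper_width: 0.0512
gripper_force: 0.0
t 7.9 pos [0.6412 0.0417 0.167 ] F [ 0.03 -0.46  0.37]
rot [ 0.   -0.02  0.  ]
shift [-2.3  0.4 -3. ]
shift [-2.4  0.4 41. ]
```

```bash
python3 -m jog '[[0.6,-2,0,14,0,0,0],[0.6,-2,0,28,0,0,0],[0.6,-2,0,41,0,0,0],[0.6,-2,0,41,0,0,0]]'; python3 -m jog '[[0.6,0,-5,0,0,0,0],[0.6,0,-22,0,0,0,0],[0.6,0,-44,0,0,0,0],[0.6,0,-66,0,0,0,0],[0.6,0,-88,0,0,0,0],[0.6,0,-110,0,0,0,0]]'; python3 go.py .6435 .042 .17
```

```text
time: 8.4
tool_pos: [0.6425, 0.0416, 0.1246]
tcp_rot: [[-0.999, 0.037, -0.004], [0.037, 0.999, 0.0], [0.004, 0.0, -1.0]]
contact_force: [-0.1, -0.5, -0.4]
gripper_width: 0.0513
gripper_force: 0.0
time: 9.15
tool_pos: [0.6398, -0.0703, 0.1275]
tcp_rot: [[-0.999, 0.037, 0.0], [0.037, 0.999, 0.0], [-0.0, 0.0, -1.0]]
contact_force: [0.3, 3.0, 0.4]
gripper_width: 0.0513
gripper_force: 1.8
t 9.15 pos [ 0.6398 -0.0703  0.1275] F [0.28 2.97 0.39]
rot [ 0.  0. -0.]
shift [  0.5 112.4 -42.5]
```

```bash
python3 -m jog '[[0.6,0,-20,0,0,0,0],[0.6,0,-40,0,0,0,0],[0.6,0,-60,0,0,0,0],[0.6,0,-70,0,0,0,0],[0.6,0,-76,0,0,0,0],[0.6,0,-76,0,0,0,0],[0.6,0,-71,0,0,0,0],[0.6,0,-71,0,0,0,0]]'; python3 -m jog '[[0.6,0,0,-25,0,0,0],[0.6,0,0,-50,0,0,0],[0.6,0,0,-50,0,0,0]]'; python3 go.py .539 .0455 .175
```

```text
time: 10.15
tool_pos: [0.6372, -0.1386, 0.1269]
tcp_rot: [[-0.999, 0.036, -0.0], [0.036, 0.999, -0.0], [0.0, -0.0, -1.0]]
contact_force: [0.4, -0.5, 0.4]
gripper_width: 0.0512
gripper_force: 0.0
time: 10.52
tool_pos: [0.6388, -0.1396, 0.1798]
tcp_rot: [[-0.999, 0.036, 0.005], [0.036, 0.999, -0.002], [-0.005, -0.002, -1.0]]
contact_force: [-0.4, -0.6, 0.1]
gripper_width: 0.0513
gripper_force: 0.0
t 10.525 pos [ 0.6388 -0.1396  0.1798] F [-0.43 -0.62  0.14]
rot [-0.02  0.05  0.01]
shift [106.4 181.4   3.9]
```

```bash
python3 -m jog '[[0.6,27,45,0,0,0,0],[0.6,53,90,0,0,0,0],[0.6,80,135,0,0,0,0],[0.6,106,181,0,0,0,0],[0.6,106,181,0,0,0,0],[0.6,106,181,0,0,0,0]]'; python3 go.py .539 .0455 .126
```

```text
time: 11.28
tool_pos: [0.5378, 0.0454, 0.1765]
tcp_rot: [[-0.999, 0.036, -0.0], [0.036, 0.999, -0.0], [0.0, -0.0, -1.0]]
contact_force: [0.6, -1.4, -0.1]
gripper_width: 0.0511
gripper_force: 0.0
t 11.275 pos [0.5378 0.0454 0.1765] F [ 0.64 -1.37 -0.12]
rot [-0.   -0.    0.01]
shift [-1.2  0.1 50.5]
```

```bash
python3 -m jog '[[0.6,-1,0,17,0,0,0],[0.6,-1,0,34,0,0,0],[0.6,-1,0,50,0,0,0],[0.6,-1,0,50,0,0,0]]'; python3 -m jog '[[0.6,0,5,0,0,0,0],[0.6,0,22,0,0,0,0],[0.6,0,44,0,0,0,0],[0.6,0,66,0,0,0,0],[0.6,0,88,0,0,0,0],[0.6,0,110,0,0,0,0]]'; python3 go.py .539 .0455 .17
```

```text
time: 11.78
tool_pos: [0.5374, 0.0451, 0.1245]
tcp_rot: [[-0.999, 0.037, -0.005], [0.037, 0.999, 0.0], [0.005, 0.0, -1.0]]
contact_force: [-0.5, -0.5, 0.0]
gripper_width: 0.0509
gripper_force: 0.0
time: 12.52
tool_pos: [0.5434, 0.1566, 0.1277]
tcp_rot: [[-0.999, 0.036, 0.002], [0.036, 0.999, -0.001], [-0.002, -0.001, -1.0]]
contact_force: [1.1, -4.0, -2.0]
gripper_width: 0.0514
gripper_force: 1.7
t 12.525 pos [0.5434 0.1566 0.1277] F [ 1.1  -4.04 -2.02]
rot [-0.01  0.02  0.01]
shift [   0.3 -111.2  -42.2]
```

```bash
python3 -m jog '[[0.6,0,20,0,0,0,0],[0.6,0,40,0,0,0,0],[0.6,0,60,0,0,0,0],[0.6,0,70,0,0,0,0],[0.6,0,77,0,0,0,0],[0.6,0,77,0,0,0,0],[0.6,0,72,0,0,0,0],[0.6,0,72,0,0,0,0]]'; python3 -m jog '[[0.6,0,0,-25,0,0,0],[0.6,0,0,-50,0,0,0],[0.6,0,0,-50,0,0,0]]'; python3 go.py .4435 .0495 .175
```

```text
time: 13.52
tool_pos: [0.5453, 0.2266, 0.1268]
tcp_rot: [[-0.999, 0.038, -0.001], [0.038, 0.999, -0.0], [0.001, -0.0, -1.0]]
contact_force: [-0.7, 0.3, 0.6]
gripper_width: 0.0513
gripper_force: 0.0
time: 13.9
tool_pos: [0.5471, 0.2274, 0.1795]
tcp_rot: [[-0.999, 0.037, 0.004], [0.037, 0.999, 0.001], [-0.004, 0.002, -1.0]]
contact_force: [-0.3, 0.5, 0.3]
gripper_width: 0.0512
gripper_force: 0.0
t 13.9 pos [0.5471 0.2274 0.1795] F [-0.35  0.46  0.29]
rot [ 0.01  0.04 -0.  ]
shift [  96.9 -181.6    3.8]
```

```bash
python3 -m jog '[[0.6,24,-45,0,0,0,0],[0.6,49,-90,0,0,0,0],[0.6,73,-135,0,0,0,0],[0.6,97,-182,0,0,0,0],[0.6,97,-182,0,0,0,0],[0.6,97,-182,0,0,0,0]]'; python3 go.py .4435 .0495 .126
```

```text
time: 14.65
tool_pos: [0.442, 0.0489, 0.1767]
tcp_rot: [[-0.999, 0.038, -0.0], [0.038, 0.999, 0.001], [0.0, 0.001, -1.0]]
contact_force: [0.0, -0.2, 0.7]
gripper_width: 0.0511
gripper_force: 0.0
t 14.65 pos [0.442  0.0489 0.1767] F [ 0.02 -0.17  0.74]
rot [ 0.   -0.   -0.01]
shift [-1.5  0.6 50.7]
```

```bash
python3 -m jog '[[0.6,-1,1,17,0,0,0],[0.6,-1,1,34,0,0,0],[0.6,-1,1,50,0,0,0],[0.6,-1,1,50,0,0,0]]'; python3 -m jog '[[0.6,0,5,0,0,0,0],[0.6,0,22,0,0,0,0],[0.6,0,44,0,0,0,0],[0.6,0,66,0,0,0,0],[0.6,0,88,0,0,0,0],[0.6,0,110,0,0,0,0]]'; python3 go.py .4435 .0495 .17
```

```text
time: 15.15
tool_pos: [0.4421, 0.0505, 0.1256]
tcp_rot: [[-0.999, 0.036, -0.003], [0.036, 0.999, 0.0], [0.003, 0.0, -1.0]]
contact_force: [0.2, 1.3, 0.4]
gripper_width: 0.0512
gripper_force: 0.0
time: 15.9
tool_pos: [0.4475, 0.1603, 0.1277]
tcp_rot: [[-0.999, 0.036, 0.001], [0.036, 0.999, -0.001], [-0.001, -0.001, -1.0]]
contact_force: [1.7, -4.0, -2.5]
gripper_width: 0.051
gripper_force: 1.8
t 15.9 pos [0.4475 0.1603 0.1277] F [ 1.75 -4.04 -2.46]
rot [-0.01  0.01  0.01]
shift [-1.000e-01 -1.109e+02 -4.220e+01]
```

```bash
python3 -m jog '[[0.6,0,20,0,0,0,0],[0.6,0,40,0,0,0,0],[0.6,0,60,0,0,0,0],[0.6,0,70,0,0,0,0],[0.6,0,77,0,0,0,0],[0.6,0,77,0,0,0,0],[0.6,0,72,0,0,0,0],[0.6,0,72,0,0,0,0]]'; python3 -m jog '[[0.6,0,0,-40,0,0,0],[0.6,0,0,-90,0,0,0],[0.6,0,50,-140,0,0,0],[0.6,20,100,-160,0,0,0],[0.6,60,150,-160,0,0,0],[0.6,100,200,-160,0,0,0],[0.6,140,250,-160,0,0,0],[0.6,140,250,-160,0,0,0]]'
python3 - <<'E'
from workcell import manip
from h import *
np.set_printoptions(precision=4,suppress=True)
Y={};cs={}
for n,roi in(("top",(180,140,362,272)),("side",(195,165,390,315))):
    im,d=manip.capture(n);cv2.imwrite(f"pics/{n}1.png",im[:,:,::-1]);cs[n]=manip.calibration(n)
    for cc,ar,m in blobs(im,(22,150,120),(32,255,255),25,roi):
        v,u=np.nonzero(m&(d>0));W=world(cs[n],u,v,d[v,u]);print(n,cc,ar,W[W[:,2]>.07].mean(0))
s=manip.read_state();print(s["tool_pos"],s["time"])
E
```

```text
time: 16.9
tool_pos: [0.4496, 0.2312, 0.127]
tcp_rot: [[-0.999, 0.038, -0.0], [0.038, 0.999, 0.0], [0.0, 0.0, -1.0]]
contact_force: [-0.2, 0.6, 0.4]
gripper_width: 0.0512
gripper_force: 0.0
time: 17.9
tool_pos: [0.3162, 0.4891, 0.287]
tcp_rot: [[-0.999, 0.032, -0.001], [0.032, 0.999, 0.001], [0.001, 0.001, -1.0]]
contact_force: [0.3, -0.5, -0.7]
gripper_width: 0.0513
gripper_force: 0.0
top [335.1358 169.4259] 162 [ 0.6351 -0.1392  0.0779]
top [202.4221 199.7013] 154 [0.5455 0.2275 0.078 ]
top [199.6561 234.3248] 157 [0.4499 0.2318 0.0781]
side [260.448 174.96 ] 125 [0.5447 0.2213 0.0769]
side [225.9852 179.8815] 135 [0.4499 0.2254 0.0767]
side [347.9958 245.8193] 238 [ 0.6344 -0.1454  0.0769]
[0.3183 0.487  0.2868] 18.0
```

View pics/top1.png

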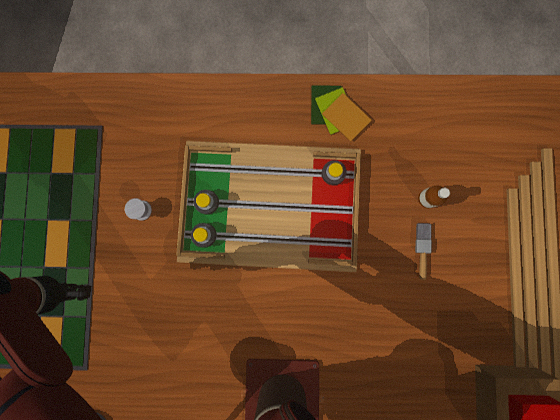

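View pics/side1.png

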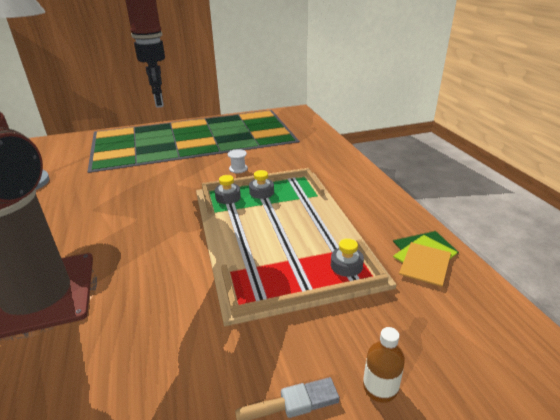

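The two weak hold-downs are in the green bay (top view (202,200) and (200,234)) and the stiff one is in the red bay (335,170). Each has travelled about 182 mm, so they sit centred and fully inside. The bystanders have not moved and the arm is clear.

```bash
python3 -c "
from workcell import manip
print(manip.close_job())"
```

```text
the job is handed in; nothing more can be done
None
```

The stiff hold-down (rail farthest from the robot) is in the red bay, the two weak ones are in the green bay, the spool, flux bottle and brush were left alone, and the job is handed in at about 18 s.

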